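Unclip a transport box and load its reagent cartridge into the analyser

ROBOT

A 6-joint arm with a two-finger parallel gripper is mounted at the origin on the work surface. World frame = base frame: x ahead of the robot, y to its left, z up, the work surface at z = 0. Lengths are in m, angles in rad, forces in N, time in s.
With the tool pointing down it reaches from about 0.425 to 0.95 m from the base axis. Payload 14.7 kg.
Tool frame: the origin (TCP) lies at the very end of the fingers, on their centre line; the grasp point (between the pads) lies 19 mm behind it; z points along the fingers, y is the line along which they close (so a half turn about z gives the same grasp; the last joint's range is limited). The gripper opens to 85 mm and grips with 20 to 120 N. Pads are 22 mm wide; open, the fingers measure 114 mm over their backs; the gripper's body (76 mm by 85 mm) begins 54 mm behind the grasp point. The pads swing forward as they close: fully open they stand 13 mm farther back than shut.
Start: joints at [-1.159, 0.48, 1.596, -0, 1.065, -0.047], TCP at [0.288, -0.583, 0.231] pointing down, gripper open.
Joint ranges: [-2.75, 2.75], [-0.82, 2.05], [0.23, 2.67], [-1.56, 4.7], [0.09, 2.69], [-2.92, 2.92]. Speed limits (rad/s): [1.89, 1.89, 2.39, 3.01, 3.01, 3.01].

INTERFACE

Orientations are given as a unit quaternion [w, x, y, z].
In Python, from cell import * gives the robot as it stands.
- The arm moves only by the tool jog_arm, never from a script. Its argument "moves" is text: rows parted by semicolons, each of 6 numbers parted by spaces: the shift along the tool's x, y, z in units of 5 cm (1.0 is 5 cm), then the turn, a rotation vector about the tool's x, y, z in units of 0.5 rad (1.0 is 0.5 rad). A call has 1 to 8 rows; each row shifts and turns the commanded pose from where the row before left it, along the tool's axes as they then stand; what a row does not reach is not made up. A row lasts 1/10 s, in which the tool goes at most 50 mm and 8.59 degrees, less where a joint would pass 70% of its speed; a pose out of reach is approached as far as the arm can. A call with a number of a shift or a turn outside -1 to 1 is refused whole. A call with a gripper value outside its range is refused whole. "gripper" is the finger opening in mm, from 0 to 85.4, set as the call begins (left out, the last holds). The fingers move at their own pace and stop on an object; the grip force is fixed at half the most. Time passes only in rows, so rows that do not move let the fingers close. It gives the time, the measured TCP pose, the force, the opening and the grip force at its end, in the units of the state.
- state(): the state, without advancing time (a new reading comes with each control period).
- grab_frame(name): name is "side" or "top"; returns a dict with "frame" (384x512x3 uint8, red, green, blue), "z_map" (384x512 float32, m along the optical axis (not along the pixel's ray), 0 where there is no reading), "camera_matrix" (3x3 intrinsics, pixels), "rvec" (rotation vector, rad) and "tvec" (3), from world to camera coordinates, as OpenCV has them. Camera axes: x right, y down, z forward; pixel columns grow to the right and rows downward; lengths in m; the calibration is good to about 2 mm. A picture is of the moment at which its call begins.
- finish_job(): hands the job in; it is judged then, once.
The state is a dict: "clock": time; "qpos": joint angles; "qd": joint speeds; "effort": joint torques, N m; "position": TCP position; "ee_rot": TCP orientation; "ft_force": force on the tool from outside, world axes, zero at the start; "ft_torque": the same for the moment, N m; "gripper_width": finger opening in m; "finger_force": force on a finger pad.
Only numpy, scipy, OpenCV 4.12 (cv2) and the standard library are available. Lean on these libraries where they do the work, as an engineer would, in place of code of your own. Each camera call takes 0.05 s, during which the arm holds its last target. There are 200 camera calls.

TASK

Flip both bale clips of the transport box fully open before you lift its lid, then lay the lid flat, handle up, on the middle of the bench mat. Lift out the cartridge, set it down on the analyser's loading tray, nose to the bay, and let go; then take hold again at its tail fin, which stays outside, and slide it fully home against the back of the bay. Keep the cartridge level, drop nothing, leave the clips open and do not disturb anything else on the bench.

Things in the scene. Friction and masses are not known exactly. Their poses are not given: they have to be found in the camera images.
- box: grey transport box, fixed to the bench, 146 (its x) x 160 (its y) x 66 mm tall, walls 5 mm, open on top under the lid. Origin: centre of its underside; z up. In the middle of each short end, at +y (clip_a) and -y (clip_b), is a sprung bale clip
- pocket (a point): point on the box's foam floor under the middle of the cartridge's body (box y = -20 mm, 14 mm above the bench); axes as the box's. The dark foam rises to 48 mm above the bench. Finger cut-outs beside the cartridge's body leave the box free over its whole 136 mm inner width for box y from -55 to +22 mm; round the fin the foam is close
- clip_a (a joint): angle (rad) of the clip at the box's +y end: 0 shut over the lid edge, 1.85 open, swung outward and down beside the box. Hinge along the box's x, at box y = +86 mm, 36 mm above the bench. Over-centre spring: below 0.7 it pulls shut (0.32 N m at 0, nothing at 0.7), beyond it snaps open by itself and stays. About 6 N outward on the thumb tab opens it
- clip_b (a joint): the same for the clip at the box's -y end (hinge at box y = -86 mm)
- clip_a_tab (a point): middle of clip_a's black thumb tab, 40 wide, 8 thick, 30 mm tall. Shut, it stands upright just outside the lid's edge, this point 96 mm above the bench and 92 mm from the box's centre plane, its upper end at 107 mm; a steel nose below it reaches in over the lid's edge (to 71 mm from the centre plane, top at 79 mm). It can be pushed outward from over the lid
- clip_b_tab (a point): the same point of clip_b's thumb tab, at the box's -y end
- lid: loose grey lid, 146 (its x) x 164 (its y) x 12 mm, 0.2 kg, its rim 6 mm down in the box. Origin: centre of its underside (rim's lower edge), 60 mm above the bench when on the box; plate top at +12 mm; z up. Black bar handle in the middle: 14 mm thick, 70 mm long along y, the bar from +30 to +44 mm, a foot 10 mm long under each end
- mat: dark rubber bench mat, fixed, 165 (its x) x 205 (its y) x 3 mm. Origin: centre of its underside
- cartridge: white reagent cartridge, 0.26 kg: body 95 long (its x) x 60 wide x 40 mm high, foil on top, the last 10 mm of its nose (+x) 50 mm wide; at the tail an upright pull fin 12 mm thick, 38 mm high, on the centre line from x = -47 to -89 mm. Origin: middle of the body's underside. At first in the foam pocket, nose to the box's -y end
- analyser: white bench analyser, fixed. Origin: on the bench under the middle of its bay's mouth; +x points into the machine. In front of the mouth a steel loading tray, x from -130 to 0 mm, 96 mm wide, top 15 mm above the bench. The bay's housing is 150 mm wide, 75 mm high; the cabinet (300 wide, 215 mm high) starts at x = 87 mm
- bay_stop (a point): middle of the bay's hard back stop, on its floor, 87 mm in from the mouth and 15 mm above the bench; axes as the analyser's. The bay is a slot 66 mm wide, 45 mm high, its floor level with the tray; two guides 10 mm high (tops 25 mm above the bench) flare from 66 mm apart at the mouth to 82 mm apart 30 mm before it
- cartridge_nose (a point): middle of the lower edge of the cartridge's nose face (+47.5 mm along its x); axes as the cartridge's. It meets bay_stop when the cartridge is home
- bottle: white 60 mm wide, 150 mm tall reagent bottle; bystander, not to be disturbed. Origin: centre of its underside
- jar: amber jar 56 mm wide, 75 mm tall; bystander, not to be disturbed. Origin: centre of its underside
- tipbox: pipette tip box 85 x 122 x 67 mm, grey with a clear top; bystander, not to be disturbed. Origin: centre of its underside
- tuberack: white tube rack 50 x 110 x 62 mm with tubes; bystander, not to be disturbed. Origin: centre of its underside
- timer: white lab timer 62 x 70 x 20 mm; bystander, not to be disturbed. Origin: centre of its underside
- pipette: pipette lying down, 30 x 240 x 26 mm; bystander, not to be disturbed. Origin: centre of its underside
- slipbox: carton 62 x 105 x 50 mm; bystander, not to be disturbed. Origin: centre of its underside

How it is judged:
By the outcome, as a careful person would: the job done as asked, in the order asked, and still so for the second after the job is handed in, with the robot touching nothing.
It also fails if it takes over 72 s, if anything falls off the work surface, if the arm or the gripper's body presses on something with over 40 N, if the wrist force passes 120 N, or if a joint passes its speed limit or range.

## Working session

There is one attempt and no reset: what is moved stays moved. The work goes in short steps, Python scripts to look and compute and a tool call to move; the robot and the scene stay as the last step left them, time stands still between calls to the robot, and variables do not carry over. Pictures are saved under pics/ and viewed, at most 10 in all, crops included, and the job is handed in when it is done.

Besides the shell and the picture viewer there is one more tool, called after ">>>" by a JSON object that holds its "fn" and its "kwargs", one argument or row to a line. jog_arm: Moves the arm, as the interface text tells. Its arguments: {"type":"object","properties":{"moves":{"type":"string"},"gripper":{"type":"number"}},"required":["moves"]}

```bash
mkdir -p pics; ls; cat > h.py <<'E'
from cell import *
import numpy as np, cv2
def grab(n):
    f=grab_frame(n); R=cv2.Rodrigues(np.array(f['rvec'],float))[0]; K=np.array(f['camera_matrix']);t=np.array(f['tvec']).ravel()
    z=f['z_map']; v,u=np.mgrid[:z.shape[0],:z.shape[1]]
    c=np.stack([(u-K[0,2])/K[0,0]*z,(v-K[1,2])/K[1,1]*z,z],-1)
    P=(c-t)@R; P[z==0]=np.nan
    return f['frame'],P
E
python3 - <<'E'
from h import *
print(state())
for n in('top','side'):
    im,P=grab(n); np.savez(f'{n}0.npz',im=im,P=P)
    cv2.imwrite(f'pics/{n}0.png',cv2.resize(im[...,::-1],(800,600)))
E
```

```text
pics
{'clock': 0.0, 'qpos': array([-1.15863404e+00,  4.80841929e-01,  1.59686677e+00, -2.93792965e-05,
        1.06506468e+00, -4.66071150e-02]), 'qd': array([-0.00030713, -0.00074303,  0.00066314, -0.00095659, -0.00069707,
        0.00010056]), 'effort': array([-8.43032067e-04, -9.50641537e+01, -4.30178332e+01,  1.42711792e-04,
        1.21849595e-02, -2.78877013e-05]), 'position': array([ 0.28769591, -0.58242098,  0.23066848]), 'ee_rot': array([-5.78193083e-04,  9.73804695e-01,  2.27385283e-01, -1.19937741e-04]), 'ft_force': array([ 0.10156338, -0.116684  , -0.81967484]), 'ft_torque': array([0.02453873, 0.04491141, 0.01033027]), 'finger_force': 0.0, 'gripper_width': 0.08531620020025879}
```

View pics/top0.png

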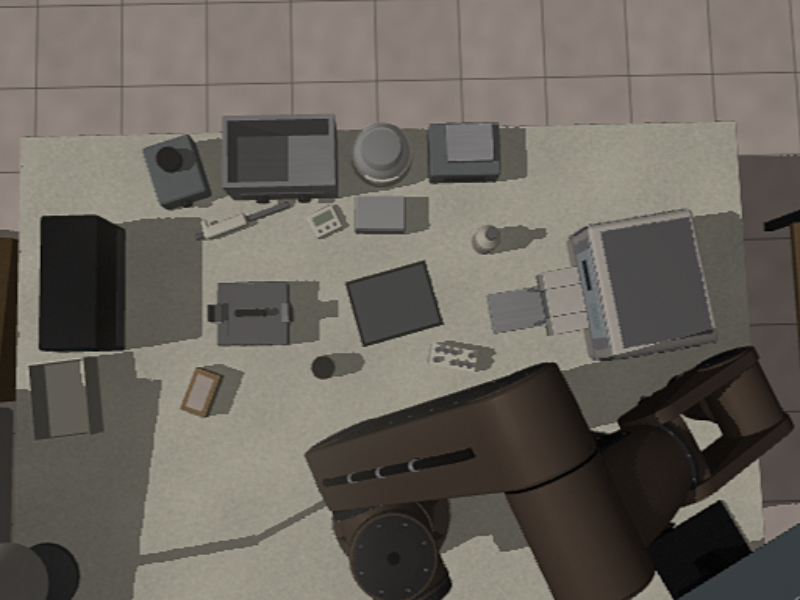

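View pics/side0.png

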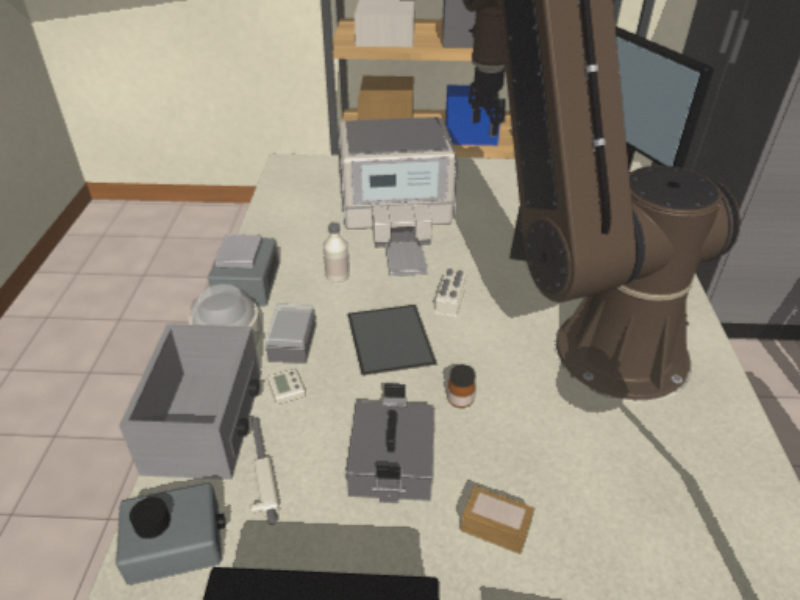

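The top view shows the box at about (253,313) with clips at (209,313) and (292,313). The mat is at (394,303), the tray at (515,310), the bay housing at (562,300), the jar at (323,367) and the tuberack at (455,354). The side view agrees.

```bash
cat >> h.py <<'E'
def rect(p):
    (c,s,a)=cv2.minAreaRect((p[:,:2]*1000).astype(np.float32)); return np.round(c,1),np.round(s,1),round(a,2)
def comps(P,lo,hi,u0,u1,v0,v1,mask=None,minpx=25):
    m=(P[...,2]>lo)&(P[...,2]<hi)
    if mask is not None: m&=mask
    w=np.zeros_like(m); w[v0:v1,u0:u1]=1; m&=w
    n,l=cv2.connectedComponents(m.astype(np.uint8),connectivity=4)
    return [P[l==i] for i in range(1,n) if (l==i).sum()>=minpx]
E
python3 - <<'E'
from h import *
s=.64
T=np.load('top0.npz');P=T['P'];im=T['im'].astype(int)
def show(t,cs):
    for p in cs: print(t,len(p),*rect(p),'z',np.round(np.nanmedian(p[:,2])*1000,1))
def win(a,b,c,d): return [int(x*s) for x in(a,b,c,d)]
show('lid',comps(P,.066,.078,*win(195,310,270,360)))
show('tabs',comps(P,.085,.11,*win(195,310,270,360),minpx=4))
show('handle',comps(P,.111,.125,*win(195,310,270,360),minpx=4))
show('handle2',comps(P,.095,.125,*win(225,280,290,330),minpx=4))
show('mat',comps(P,-.003,.008,*win(335,450,250,355),mask=im.sum(-1)<270))
show('tray',comps(P,.010,.021,*win(480,560,270,350)))
show('hous',comps(P,.069,.082,*win(530,610,250,350)))
show('cab',comps(P,.205,.225,*win(560,730,200,370)))
show('all',comps(P,.03,.3,*win(180,530,180,420)))
show('timer',comps(P,.012,.035,*win(300,345,195,245)))
show('pip',comps(P,.012,.04,*win(190,300,195,245)))
E
```

```text
lid 1333 [489.1 315.6] [163.5 144.6] 88.53 z 72.3
tabs 7 [500.5 222.3] [ 3.7 15. ] 77.66 z 105.2
tabs 39 [490.8 407.1] [12.2 36.6] 88.93 z 102.0
tabs 74 [490.1 313.6] [68.6 11.6] 88.16 z 103.9
tabs 4 [482.5 223.6] [5.3 5.4] 36.2 z 107.5
handle2 76 [490.  313.7] [68.6 11.8] 88.16 z 104.3
mat 1622 [510.6 -20.6] [166.3 205.7] 14.57 z 3.1
tray 641 [ 487.5 -325.1] [ 97.6 141.1] 7.21 z 15.4
hous 789 [ 501.6 -427.3] [149.6  89.7] 8.53 z 75.2
cab 5643 [ 523.7 -585.8] [302.1 244.4] 8.67 z 217.4
all 261 [788.3 458.6] [61.5 74.3] 5.79 z 67.0
all 821 [787.8 239.3] [260.5  59.3] 88.5 z 103.1
all 78 [8.028e+02 3.000e-01] [88.3 17.7] 88.51 z 51.9
all 31 [ 805.3 -178.1] [115.1   3.5] 88.12 z 38.3
all 749 [724.9   7.8] [121.5  85.6] 88.25 z 66.5
all 251 [ 653.2 -245.8] [57.5 58.4] 1.22 z 101.5
all 1924 [489.1 316.1] [149.1 193.3] 0.41 z 73.1
all 395 [ 373.6 -158.1] [110.4  49.6] 78.09 z 48.6
all 180 [357.6 150.3] [50.9 53.2] 83.46 z 74.2
all 513 [307.9 443.3] [ 65.  105.3] 69.54 z 50.3
timer 271 [715.5 144. ] [60.5 69. ] 25.24 z 20.7
pip 27 [778.3 448.4] [ 9.8 57.5] 31.1 z 27.6
pip 27 [736.6 306.9] [10.8 50.1] 18.71 z 16.4
pip 266 [707.8 397.6] [ 45.9 131.6] 10.57 z 25.1
```

```bash
cat >> h.py <<'E'
def plan(*wps, start=None):
    """wps: (x,y,z,toolx_yaw_deg or None,nrows). Prints rows in tool axes/units (tool pointing down)."""
    s=state(); p=np.array(s['position']); w,x,y,z=s['ee_rot']
    yaw=np.arctan2(2*(x*y+w*z),1-2*(y*y+z*z))
    if start is not None: p=np.array(start[:3]); yaw=np.radians(start[3])
    print('t',round(s['clock'],2),'p',np.round(p*1e3,1),'yaw',round(np.degrees(yaw),2),'F',np.round(s['ft_force'],1),'w',round(s['gripper_width']*1e3,1))
    for X,Y,Z,A,n in wps:
        A=yaw if A is None else np.radians(A); p0,y0=p.copy(),yaw; out=[]
        for i in range(1,n+1):
            t=p0+(np.array([X,Y,Z])-p0)*i/n; ty=y0+(A-y0)*i/n
            d=t-p; c,q=np.cos(yaw),np.sin(yaw)
            r=np.round([(c*d[0]+q*d[1])/.05,(q*d[0]-c*d[1])/.05,-d[2]/.05,0,0,-(ty-yaw)/.5],2)
            r=r+0.0
            p=p+.05*np.array([c*r[0]+q*r[1],q*r[0]-c*r[1],-r[2]]); yaw-=.5*r[5]
            out.append(' '.join('%g'%v for v in r))
        print(f'[{n}]','; '.join(out))
E
python3 - <<'E'
from h import *
plan((.288,-.583,.30,None,2),(.46,-.3,.30,50,8),(.50,.0,.25,70,7),(.4879,.2547,.16,88.5,7),(.4879,.2547,.084,88.5,3))
E
```

```text
t 0.1 p [ 287.7 -582.5  230.7] yaw 26.29 F [ 0.4 -0.2  0.3] w 85.5
[2] 0 0.01 -0.69 0 0 0; 0 0 -0.7 0 0 0
[8] 0.7 -0.44 0 0 0 -0.1; 0.72 -0.41 0 0 0 -0.11; 0.74 -0.37 0 0 0 -0.1; 0.76 -0.33 0 0 0 -0.1; 0.77 -0.29 0 0 0 -0.11; 0.79 -0.25 0 0 0 -0.1; 0.8 -0.21 0 0 0 -0.1; 0.82 -0.17 0 0 0 -0.11
[7] 0.73 -0.46 0.14 0 0 -0.1; 0.75 -0.43 0.15 0 0 -0.1; 0.77 -0.39 0.14 0 0 -0.1; 0.79 -0.34 0.14 0 0 -0.1; 0.81 -0.31 0.15 0 0 -0.1; 0.82 -0.27 0.14 0 0 -0.1; 0.84 -0.22 0.14 0 0 -0.1
[7] 0.67 -0.28 0.26 0 0 -0.09; 0.69 -0.25 0.26 0 0 -0.09; 0.69 -0.22 0.25 0 0 -0.09; 0.71 -0.19 0.26 0 0 -0.1; 0.71 -0.15 0.26 0 0 -0.09; 0.72 -0.12 0.26 0 0 -0.09; 0.72 -0.09 0.25 0 0 -0.09
[3] 0 0 0.51 0 0 0; 0 0 0.51 0 0 0; 0 0 0.5 0 0 0
```

>>> {"fn": "jog_arm", "kwargs": {
  "moves": "0 0 -0.7 0 0 0; 0 0 -0.7 0 0 0",
  "gripper": 0
}}

```text
clock: 0.3
position: [0.2875, -0.582, 0.3008]
ee_rot: [-0.002, 0.974, 0.227, -0.0]
ft_force: [1.5, -0.3, 0.7]
gripper_width: 0.0593
finger_force: 0.0
```

>>> {"fn": "jog_arm", "kwargs": {
  "moves": "0.7 -0.44 0 0 0 -0.1; 0.72 -0.41 0 0 0 -0.1; 0.74 -0.37 0 0 0 -0.1; 0.76 -0.33 0 0 0 -0.1; 0.77 -0.29 0 0 0 -0.1; 0.79 -0.25 0 0 0 -0.1; 0.8 -0.21 0 0 0 -0.1; 0.82 -0.17 0 0 0 -0.1"
}}

```text
clock: 1.1
position: [0.4621, -0.299, 0.3011]
ee_rot: [-0.0, 0.909, 0.417, -0.0]
ft_force: [0.9, -0.5, 0.4]
gripper_width: 0.0
finger_force: 0.0
```

>>> {"fn": "jog_arm", "kwargs": {
  "moves": "0.73 -0.46 0.14 0 0 -0.1; 0.75 -0.43 0.14 0 0 -0.1; 0.77 -0.39 0.14 0 0 -0.1; 0.79 -0.34 0.14 0 0 -0.1; 0.81 -0.31 0.14 0 0 -0.1; 0.82 -0.27 0.14 0 0 -0.1; 0.84 -0.22 0.14 0 0 -0.1"
}}

```text
clock: 1.8
position: [0.506, 0.0003, 0.252]
ee_rot: [-0.0, 0.822, 0.569, -0.0]
ft_force: [1.1, 0.6, 1.2]
gripper_width: -0.0001
finger_force: 0.0
```

```bash
python3 - <<'E'
from h import *
plan((.4879,.2547,.14,88.5,8),(.4879,.2547,.084,88.5,2),(.4868,.214,.084,88.5,4),(.4863,.192,.0825,88.5,3))
E
```

```text
t 1.8 p [5.06e+02 3.00e-01 2.52e+02] yaw 69.37 F [1.1 0.6 1.2] w -0.1
[8] 0.58 -0.27 0.28 0 0 -0.08; 0.59 -0.24 0.28 0 0 -0.09; 0.6 -0.22 0.28 0 0 -0.08; 0.61 -0.19 0.28 0 0 -0.08; 0.61 -0.17 0.28 0 0 -0.09; 0.62 -0.14 0.28 0 0 -0.08; 0.63 -0.11 0.28 0 0 -0.08; 0.63 -0.09 0.28 0 0 -0.09
[2] 0 0 0.56 0 0 0; 0 0 0.56 0 0 0
[4] -0.2 0 0 0 0 0; -0.21 0 0 0 0 0; -0.2 0 0 0 0 0; -0.2 0 0 0 0 0
[3] -0.15 0 0.01 0 0 0; -0.14 0 0.01 0 0 0; -0.15 0 0.01 0 0 0
```

>>> {"fn": "jog_arm", "kwargs": {
  "moves": "0.58 -0.27 0.28 0 0 -0.08; 0.59 -0.24 0.28 0 0 -0.09; 0.6 -0.22 0.28 0 0 -0.08; 0.61 -0.19 0.28 0 0 -0.08; 0.61 -0.17 0.28 0 0 -0.09; 0.62 -0.14 0.28 0 0 -0.08; 0.63 -0.11 0.28 0 0 -0.08; 0.63 -0.09 0.28 0 0 -0.09"
}}

```text
clock: 2.6
position: [0.4882, 0.2542, 0.1395]
ee_rot: [-0.0, 0.716, 0.698, -0.0]
ft_force: [-0.1, -0.3, 0.5]
gripper_width: 0.0004
finger_force: 0.0
```

>>> {"fn": "jog_arm", "kwargs": {
  "moves": "0 0 0.55 0 0 0; 0 0 0.55 0 0 0; 0 0 0 0 0 0"
}}

```text
clock: 2.9
position: [0.4864, 0.2522, 0.0824]
ee_rot: [-0.001, 0.716, 0.698, -0.003]
ft_force: [-1.0, -1.4, 0.9]
gripper_width: -0.0001
finger_force: 0.0
```

>>> {"fn": "jog_arm", "kwargs": {
  "moves": "-0.2 0 -0.02 0 0 0; -0.2 0 0 0 0 0; -0.2 0 0 0 0 0; -0.2 0 0 0 0 0; -0.2 0 0 0 0 0; -0.15 0 0 0 0 0; -0.1 0 0 0 0 0"
}}

```text
clock: 3.6
position: [0.487, 0.1894, 0.0867]
ee_rot: [0.0, 0.717, 0.697, 0.0]
ft_force: [0.9, 0.3, -0.9]
gripper_width: 0.0002
finger_force: 0.0
```

```bash
python3 - <<'E'
from h import *
im,P=grab('side'); cv2.imwrite('pics/side1.png',cv2.resize(im[220:340,180:340][...,::-1],(800,600)))
plan((.4863,.192,.14,88.5,2),(.4911,.3747,.14,88.5,4),(.4911,.3747,.084,88.5,2))
E
```

```text
t 3.65 p [486.9 189.1  86.5] yaw 88.42 F [-0.5 -0.9 -0.7] w 0.1
[2] 0.03 -0.01 -0.53 0 0 0; 0.03 0 -0.54 0 0 0
[4] 0.91 0 0 0 0 0; 0.92 0 0 0 0 0; 0.91 -0.01 0 0 0 0; 0.91 0 0 0 0 0
[2] 0 0 0.56 0 0 0; 0 0 0.56 0 0 0
```

View pics/side1.png

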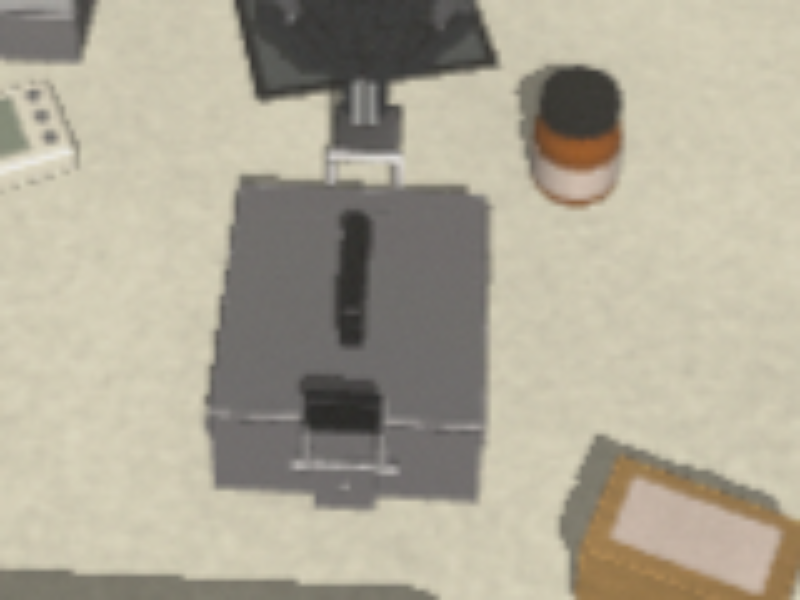

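The far clip is open: its wire and tab lie outward at crop (365,130–170). The near clip, with its tab at (340,400), is still shut.

>>> {"fn": "jog_arm", "kwargs": {
  "moves": "0 0 -0.55 0 0 0; 0 0 -0.55 0 0 0; 0.91 0 0 0 0 0; 0.91 0 0 0 0 0; 0.91 0 0 0 0 0; 0.91 0 0 0 0 0; 0 0 0 0 0 0"
}}

```text
clock: 4.35
position: [0.492, 0.3775, 0.1414]
ee_rot: [-0.0, 0.715, 0.699, 0.001]
ft_force: [0.6, -0.3, -0.7]
gripper_width: 0.0006
finger_force: 0.0
```

>>> {"fn": "jog_arm", "kwargs": {
  "moves": "0 0 0.55 0 0 0; 0 0 0.55 0 0 0; 0 0 0 0 0 0"
}}

```text
clock: 4.65
position: [0.4898, 0.3708, 0.0832]
ee_rot: [-0.0, 0.717, 0.698, -0.003]
ft_force: [0.4, -0.5, 0.3]
gripper_width: -0.0003
finger_force: 0.0
```

>>> {"fn": "jog_arm", "kwargs": {
  "moves": "0.2 0 0 0 0 0; 0.2 0 0 0 0 0; 0.2 0 0 0 0 0; 0.2 0 0 0 0 0; 0.2 0 0 0 0 0; 0.15 0 0 0 0 0; 0.15 0 0 0 0 0"
}}

```text
clock: 5.35
position: [0.4938, 0.4385, 0.0868]
ee_rot: [-0.0, 0.717, 0.698, 0.001]
ft_force: [0.1, -0.5, 0.1]
gripper_width: -0.0002
finger_force: 0.1
```

```bash
python3 - <<'E'
from h import *
im,P=grab('side'); cv2.imwrite('pics/side2.png',cv2.resize(im[220:340,180:340][...,::-1],(640,480)))
plan((.493,.438,.16,88.5,2),(.4895,.3147,.16,88.5,3),(.4895,.3147,.078,88.5,3))
E
```

```text
t 5.4 p [494.  439.5  86.8] yaw 88.48 F [-0.8  1.1  0.4] w 0.2
[2] -0.02 -0.01 -0.73 0 0 0; -0.01 -0.01 -0.73 0 0 0
[3] -0.82 0 0 0 0 0; -0.82 0 0 0 0 0; -0.83 0 0 0 0 0
[3] 0 0 0.55 0 0 0; 0 0 0.54 0 0 0; 0 0 0.55 0 0 0
```

View pics/side2.png

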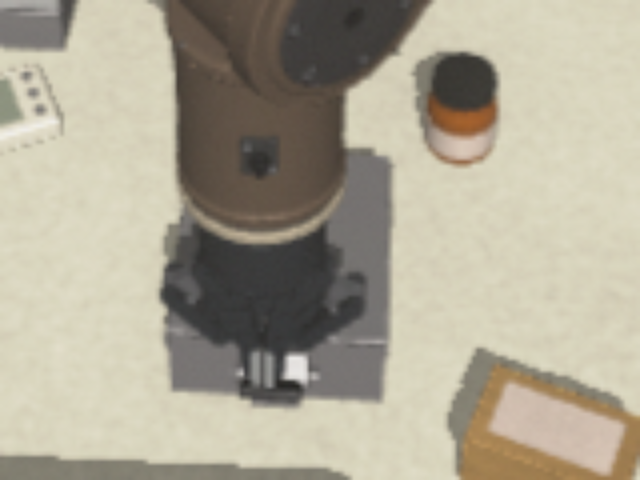

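The tab now hangs low and outward at crop (272,392). I will confirm it from the depth image once the arm is clear.

>>> {"fn": "jog_arm", "kwargs": {
  "moves": "0 0 -0.73 0 0 0; 0 0 -0.73 0 0 0; -0.82 0 0 0 0 0; -0.82 0 0 0 0 0; -0.82 0 0 0 0 0; 0 0 0 0 0 0",
  "gripper": 50
}}

```text
clock: 6.0
position: [0.4897, 0.3105, 0.1596]
ee_rot: [0.0, 0.717, 0.697, -0.001]
ft_force: [0.5, -0.4, 1.1]
gripper_width: 0.05
finger_force: 0.0
```

```bash
python3 - <<'E'
from h import *
im,P=grab('top')
for p in comps(P,.012,.12,110,220,170,235,minpx=8): print(len(p),*rect(p),'z',np.round(np.nanmedian(p[:,2])*1000,1))
# tab regions heights
for n in('top','side'):
    im,P=grab(n)
    for lo,hi in((.16,.222),(.408,.47)):
        m=(P[...,0]>.46)&(P[...,0]<.52)&(P[...,1]>lo)&(P[...,1]<hi)&(P[...,2]>.008)&(P[...,2]<.13); p=P[m]
        print(n,lo,len(p), np.round(np.percentile(p,[5,50,95],axis=0)*1000) if len(p) else '')
plan((.4895,.3147,.079,88.5,3))
E
```

```text
639 [506.9 225.3] [160.7 108. ] 23.5 z 69.9
131 [440.7 375.4] [45.  44.7] 89.78 z 72.0
88 [372.4 149.8] [49.1 22.3] 88.3 z 72.6
top 0.16 116 [[467. 163.  10.]
 [487. 182.  20.]
 [509. 213.  44.]]
top 0.408 0 
side 0.16 60 [[470. 189.  27.]
 [486. 193.  34.]
 [503. 197.  42.]]
side 0.408 307 [[467. 409.  12.]
 [487. 449.  22.]
 [507. 468.  40.]]
t 6.15 p [490.9 314.7 159.7] yaw 88.4 F [ 0.  -0.1  0.4] w 49.9
[3] 0 -0.01 0.54 0 0 0; 0 -0.01 0.54 0 0 0; 0 -0.01 0.53 0 0 0
```

Depth shows both clips down beside the box, at heights of 10–44 mm. Next is the lid.

>>> {"fn": "jog_arm", "kwargs": {
  "moves": "0 0 0.54 0 0 0; 0 0 0.54 0 0 0; 0 0 0.53 0 0 0; 0 0 0 0 0 0"
}}

```text
clock: 6.55
position: [0.4886, 0.3145, 0.0759]
ee_rot: [-0.001, 0.716, 0.698, -0.002]
ft_force: [-0.5, 0.9, 0.4]
gripper_width: 0.0498
finger_force: 0.0
```

>>> {"fn": "jog_arm", "kwargs": {
  "moves": "0 0 0 0 0 0; 0 0 0 0 0 0; 0 0 0 0 0 0; 0 0 0 0 0 0; 0 0 0 0 0 0",
  "gripper": 0
}}

```text
clock: 7.05
position: [0.4906, 0.315, 0.0803]
ee_rot: [0.0, 0.716, 0.698, 0.001]
ft_force: [-4.6, 1.5, 4.8]
gripper_width: 0.0127
finger_force: 59.3
```

```bash
python3 - <<'E'
from h import *
s=state();print(s['finger_force'])
z=.0205
# keep grasp offset: lid centre (.4895,.3147) vs tcp now
plan((.4895,.3147,.11,None,2),(.4895,.3147,.19,None,2),(.5106,-.0206,.16,104.57,9),(.5106,-.0206,.05,104.57,4),(.5106,-.0206,z+.004,104.57,2))
E
```

```text
59.276851415634155
t 7.05 p [490.6 315.   80.3] yaw 88.48 F [-4.6  1.5  4.8] w 12.7
[2] 0 -0.01 -0.3 0 0 0; -0.01 -0.01 -0.29 0 0 0
[2] 0 0 -0.8 0 0 0; 0 0 -0.8 0 0 0
[9] -0.74 0.07 0.07 0 0 -0.06; -0.75 0.04 0.06 0 0 -0.06; -0.74 0.02 0.07 0 0 -0.07; -0.75 0 0.07 0 0 -0.06; -0.75 -0.03 0.06 0 0 -0.06; -0.74 -0.05 0.07 0 0 -0.06; -0.74 -0.07 0.06 0 0 -0.07; -0.74 -0.1 0.07 0 0 -0.06; -0.74 -0.12 0.07 0 0 -0.06
[4] 0 0 0.55 0 0 0; 0 0 0.55 0 0 0; 0 0 0.55 0 0 0; 0 0 0.55 0 0 0
[2] 0 0 0.25 0 0 0; 0 0 0.26 0 0 0
```

>>> {"fn": "jog_arm", "kwargs": {
  "moves": "0 0 -0.1 0 0 0; 0 0 -0.2 0 0 0; 0 0 -0.3 0 0 0; 0 0 -0.6 0 0 0; 0 0 -0.6 0 0 0; 0 0 -0.4 0 0 0"
}}

```text
clock: 7.65
position: [0.4911, 0.3147, 0.1921]
ee_rot: [0.0, 0.717, 0.697, 0.001]
ft_force: [-0.2, -0.2, -2.3]
gripper_width: 0.0129
finger_force: 58.9
```

```bash
python3 - <<'E'
from h import *
for n in('top','side'):
    im,P=grab(n); cv2.imwrite(f'pics/{n}3.png',cv2.resize(im[170:330,100:300] [...,::-1],(750,600)))
plan((.5106,-.0206,.16,104.57,12),(.5106,-.0206,.05,104.57,4),)
E
```

```text
t 7.75 p [492.1 315.3 192.7] yaw 88.45 F [ 1.2 -0.1 -3.4] w 13.4
[12] -0.56 0.05 0.05 0 0 -0.05; -0.56 0.03 0.06 0 0 -0.04; -0.56 0.02 0.05 0 0 -0.05; -0.56 0.01 0.06 0 0 -0.05; -0.56 -0.01 0.05 0 0 -0.04; -0.56 -0.02 0.06 0 0 -0.05; -0.56 -0.03 0.05 0 0 -0.05; -0.56 -0.05 0.06 0 0 -0.05; -0.56 -0.06 0.05 0 0 -0.04; -0.55 -0.07 0.06 0 0 -0.05; -0.56 -0.09 0.05 0 0 -0.05; -0.55 -0.09 0.05 0 0 -0.04
[4] 0 0 0.55 0 0 0; 0 0 0.55 0 0 0; 0 0 0.55 0 0 0; 0 0 0.55 0 0 0
```

View pics/side3.png

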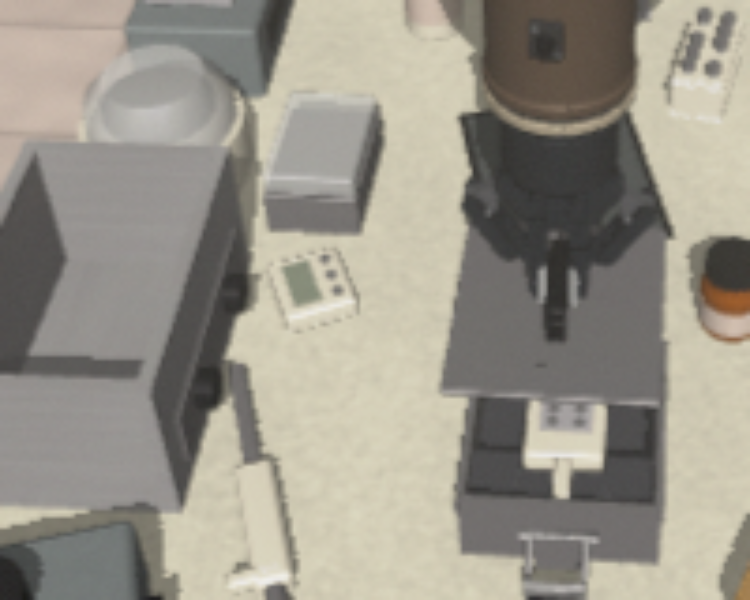

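The lid is level in the grip. The cartridge body is at (565,435) with its fin toward +y world at (562,480), so the nose points to -y. Now I'll carry the lid to the mat.

>>> {"fn": "jog_arm", "kwargs": {
  "moves": "-0.56 0.05 0.05 0 0 -0.05; -0.56 0.03 0.05 0 0 -0.05; -0.56 0.02 0.05 0 0 -0.05; -0.56 0.01 0.05 0 0 -0.05; -0.56 -0.01 0.05 0 0 -0.05; -0.56 -0.02 0.06 0 0 -0.05; -0.56 -0.03 0.06 0 0 -0.05; -0.56 -0.05 0.06 0 0 -0.05"
}}

```text
clock: 8.55
position: [0.5036, 0.0892, 0.1669]
ee_rot: [-0.0, 0.643, 0.766, -0.0]
ft_force: [0.8, -0.6, -2.2]
gripper_width: 0.0134
finger_force: 58.8
```

>>> {"fn": "jog_arm", "kwargs": {
  "moves": "-0.56 -0.06 0.06 0 0 -0.05; -0.56 -0.07 0.06 0 0 -0.05; -0.56 -0.09 0.06 0 0 -0.05; -0.56 -0.1 0.06 0 0 0; 0 0 0.5 0 0 0; 0 0 0.5 0 0 0; 0 0 0.5 0 0 0; 0 0 0.2 0 0 0"
}}

```text
clock: 9.35
position: [0.5102, -0.0225, 0.0683]
ee_rot: [-0.001, 0.614, 0.789, -0.001]
ft_force: [0.6, 0.6, -1.9]
gripper_width: 0.013
finger_force: 58.8
```

```bash
python3 - <<'E'
from h import *
plan((.5106,-.0206,.03,104.57,3))
for n in('side','top'):
    im,P=grab(n)
    m=(P[...,2]>.03)&(P[...,2]<.25)&(P[...,0]<.63)&(P[...,0]>.39)&(abs(P[...,1]+.02)<.12)
    g=np.ptp(im.astype(int),axis=-1)<25
    c=np.array([.5106,-.0206]); 
    for a in comps(P,.038,.085,0,512,0,384,mask=m&g,minpx=40): print(n,len(a),*rect(a),np.round(np.median(a[:,2])*1e3,1))
E
```

```text
t 9.35 p [510.2 -22.5  68.3] yaw 104.19 F [ 0.6  0.6 -1.9] w 13.0
[3] 0.01 0.01 0.26 0 0 0; 0.01 0 0.25 0 0 -0.01; 0.02 0.01 0.26 0 0 0
side 1150 [507.7 -18.5] [146.7 169.8] 14.03 59.5
```

>>> {"fn": "jog_arm", "kwargs": {
  "moves": "0 0.05 0.3 0 0 0; 0 0 0.3 0 0 0; 0 0 0.15 0 0 0; 0 0 0.06 0 0 0; 0 0 0.04 0 0 0; 0 0 0 0 0 0"
}}

```text
clock: 10.05
position: [0.5143, -0.0219, 0.0282]
ee_rot: [0.0, 0.614, 0.789, 0.0]
ft_force: [-1.3, 0.3, -1.7]
gripper_width: 0.0125
finger_force: 58.8
```

>>> {"fn": "jog_arm", "kwargs": {
  "moves": "0 0 0.04 0 0 0; 0 0 0.03 0 0 0; 0 0 0.02 0 0 0; 0 0 0 0 0 0; 0 0 0 0 0 0"
}}

```text
clock: 10.55
position: [0.5141, -0.0219, 0.0234]
ee_rot: [0.0, 0.614, 0.789, 0.0]
ft_force: [0.4, -0.3, -1.2]
gripper_width: 0.0126
finger_force: 59.0
```

>>> {"fn": "jog_arm", "kwargs": {
  "moves": "0 0 0.02 0 0 0; 0 0 0.01 0 0 0; 0 0 0 0 0 0; 0 0 0 0 0 0"
}}

```text
clock: 10.95
position: [0.5142, -0.0219, 0.0232]
ee_rot: [0.0, 0.614, 0.789, 0.0]
ft_force: [-8.7, 0.3, 36.5]
gripper_width: 0.0128
finger_force: 64.3
```

>>> {"fn": "jog_arm", "kwargs": {
  "moves": "0 0 -0.02 0 0 0; 0 0 0 0 0 0; 0 0 0 0 0 0"
}}

```text
clock: 11.25
position: [0.5143, -0.0219, 0.0233]
ee_rot: [0.0, 0.614, 0.789, 0.0]
ft_force: [-3.1, -0.0, 16.1]
gripper_width: 0.0128
finger_force: 61.4
```

>>> {"fn": "jog_arm", "kwargs": {
  "moves": "0 0 0 0 0 0; 0 0 0 0 0 0; 0 0 0 0 0 0",
  "gripper": 45
}}

```text
clock: 11.55
position: [0.514, -0.0219, 0.0227]
ee_rot: [-0.0, 0.614, 0.789, -0.0]
ft_force: [-0.0, -0.2, 0.7]
gripper_width: 0.0449
finger_force: 0.0
```

>>> {"fn": "jog_arm", "kwargs": {
  "moves": "0 0 -0.4 0 0 0; 0 0 -0.9 0 0 0; 0 0 -0.9 0 0 0; 0 0 -0.6 0 0 0"
}}

```text
clock: 11.95
position: [0.5146, -0.0219, 0.1654]
ee_rot: [0.001, 0.614, 0.789, 0.001]
ft_force: [0.3, -0.8, -1.0]
gripper_width: 0.0451
finger_force: 0.0
```

```bash
python3 - <<'E'
from h import *
c=np.array([.4890,.2947])
plan((c[0],c[1],.17,88.5,9),(c[0],c[1],.028,88.5,4))
im,P=grab('top')
m=(P[...,0]<.56)&(P[...,0]>.42)&(abs(P[...,1]-.3147)<.08)
for a in comps(P,.050,.062,0,512,0,384,mask=m&(im.min(-1)>120),minpx=20): print('cart',len(a),*rect(a),np.round(np.median(a[:,2])*1e3,1))
for a in comps(P,.044,.062,0,512,0,384,mask=m&(im.min(-1)>120),minpx=8): print('cart2',len(a),*rect(a),np.round(np.median(a[:,2])*1e3,1))
for a in comps(P,.060,.070,0,512,0,384,minpx=8): 
    if .3<a[:,1].mean()<.34 and .4<a[:,0].mean()<.6: print('box',len(a),*rect(a))
g=(abs(P[...,0]-.51)<.12)&(abs(P[...,1]+.02)<.12)
for n in('side','top'):
    im,P=grab(n); g=(abs(P[...,0]-.51)<.12)&(abs(P[...,1]+.02)<.13)
    for a in comps(P,.010,.02,0,512,0,384,mask=g,minpx=40): print('lid',n,len(a),*rect(a),np.round(np.median(a[:,2])*1e3,1))
E
```

```text
t 11.95 p [514.6 -21.9 165.4] yaw 104.21 F [ 0.3 -0.8 -1. ] w 45.1
[9] 0.7 0.12 -0.01 0 0 0.06; 0.7 0.09 -0.01 0 0 0.06; 0.7 0.08 -0.01 0 0 0.06; 0.7 0.05 -0.01 0 0 0.06; 0.71 0.04 -0.01 0 0 0.06; 0.7 0.01 -0.01 0 0 0.07; 0.71 -0.01 -0.01 0 0 0.06; 0.7 -0.04 -0.01 0 0 0.06; 0.71 -0.05 -0.01 0 0 0.06
[4] 0 0 0.71 0 0 0; 0 0 0.71 0 0 0; 0 0 0.71 0 0 0; 0 0 0.71 0 0 0
cart 210 [489.4 297.6] [90.  56.6] 88.6 55.3
cart2 334 [490. 317.] [130.1  56.9] 88.66 54.1
box 26 [419.3 332.4] [58.3  3.9] 88.52
lid side 1238 [511.8 -18. ] [146.3 172.5] 14.36 14.6
lid top 250 [472.8 -25.2] [133.2  58.7] 86.07 15.2
```

>>> {"fn": "jog_arm", "kwargs": {
  "moves": "0.7 0.12 0 0 0 0.06; 0.7 0.1 0 0 0 0.06; 0.7 0.08 0 0 0 0.06; 0.7 0.05 0 0 0 0.06; 0.7 0.03 0 0 0 0.06; 0.7 0.01 0 0 0 0.06; 0.7 -0.01 0 0 0 0.06; 0.7 -0.03 0 0 0 0.06",
  "gripper": 82
}}

```text
clock: 12.9
position: [0.4904, 0.2596, 0.1614]
ee_rot: [-0.0, 0.705, 0.71, -0.001]
ft_force: [-0.1, -0.0, 0.6]
gripper_width: 0.0822
finger_force: 0.0
```

>>> {"fn": "jog_arm", "kwargs": {
  "moves": "0.7 -0.05 0 0 0 0.06; 0 0 0.4 0 0 0; 0 0 0.4 0 0 0; 0 0 0 0 0 0; 0 0 0 0 0 0"
}}

```text
clock: 13.4
position: [0.488, 0.293, 0.122]
ee_rot: [-0.0, 0.715, 0.699, -0.001]
ft_force: [0.1, 0.8, 0.4]
gripper_width: 0.0821
finger_force: 0.0
```

```bash
python3 - <<'E'
from h import *
plan((.4895,.2955,.08,88.6,3),(.4895,.2955,.025,88.6,4))
E
```

```text
t 13.4 p [488. 293. 122.] yaw 88.74 F [0.1 0.8 0.4] w 82.1
[3] 0.02 0.01 0.28 0 0 0; 0.01 0.01 0.28 0 0 0; 0.02 0.01 0.28 0 0 0
[4] 0 0 0.28 0 0 0; 0 0 0.27 0 0 0; 0 0 0.28 0 0 0; 0 0 0.27 0 0 0
```

>>> {"fn": "jog_arm", "kwargs": {
  "moves": "0.05 0.03 0.3 0 0 0; 0 0 0.3 0 0 0; 0 0 0.3 0 0 0; 0 0 0.3 0 0 0; 0 0 0.3 0 0 0; 0 0 0.25 0 0 0; 0 0 0.19 0 0 0; 0 0 0 0 0 0"
}}

```text
clock: 14.2
position: [0.4897, 0.2956, 0.0247]
ee_rot: [-0.0, 0.715, 0.699, -0.001]
ft_force: [-0.1, -0.9, 0.6]
gripper_width: 0.0822
finger_force: 0.0
```

>>> {"fn": "jog_arm", "kwargs": {
  "moves": "0 0 0 0 0 0; 0 0 0 0 0 0; 0 0 0 0 0 0; 0 0 0 0 0 0; 0 0 0 0 0 0",
  "gripper": 45
}}

```text
clock: 14.7
position: [0.4894, 0.2959, 0.0266]
ee_rot: [-0.0, 0.715, 0.699, -0.0]
ft_force: [-5.5, 0.1, 5.9]
gripper_width: 0.0588
finger_force: 65.8
```

>>> {"fn": "jog_arm", "kwargs": {
  "moves": "0 0 -0.1 0 0 0; 0 0 -0.2 0 0 0; 0 0 -0.3 0 0 0; 0 0 -0.5 0 0 0; 0 0 -0.5 0 0 0; 0 0 -0.5 0 0 0; 0 0 0 0 0 0"
}}

```text
clock: 15.4
position: [0.4924, 0.297, 0.135]
ee_rot: [0.001, 0.715, 0.699, 0.003]
ft_force: [0.4, 0.1, -1.8]
gripper_width: 0.0588
finger_force: 65.8
```

```bash
python3 - <<'E'
from h import *
from scipy.ndimage import binary_erosion
a=np.radians(8.6-90); d=np.array([np.cos(a),np.sin(a)]); l=np.array([-d[1],d[0]])
o=np.array([.4951,-.3843])
q=lambda v:np.round(np.percentile(v,[1,3,10,50,90,97,99])*1e3,1)
grabs={n:grab(n) for n in('side','top')}
for n,(im,P) in list(grabs.items())+[('top0',(None,np.load('top0.npz')['P']))]:
    xy=P[...,:2]-o; X=xy@d; Y=xy@l; Z=P[...,2]
    for t,lo,hi,x0,x1 in(('tray',.011,.019,-.15,-.035),('guide',.0215,.03,-.04,0),('hous',.07,.08,-.03,.12),('cab',.205,.23,.05,.4)):
        m=(Z>lo)&(Z<hi)&(X>x0)&(X<x1)&(abs(Y)<.17)
        if m.sum()>20: print(n,t,m.sum(),'X',q(X[m]),'Y',q(Y[m]),'Z',round(np.median(Z[m])*1e3,1),'ang',rect(P[m])[2])
im,P=grabs['side']; 
E
```

```text
side cab 641 X [ 81.1  88.7 107.6 210.2 292.3 305.3 310.6] Y [ -0.7  11.1  34.2  94.6 133.8 140.8 142.8] Z 216.6 ang 4.48
top tray 382 X [-130.6 -127.1 -121.3  -81.8  -45.9  -38.6  -36.7] Y [-129.7  -50.5  -39.5    2.7   41.4   47.4  127. ] Z 15.0 ang 8.29
top guide 32 X [-39.2 -38.4 -35.  -13.4  -2.7  -0.5  -0.3] Y [-43.4 -43.2 -41.8 -30.5  41.   44.4  45.5] Z 23.9 ang 9.03
top hous 732 X [ 1.   2.7  9.9 47.4 82.2 87.3 88.6] Y [-127.6  -73.4  -63.2   -0.7   62.8   73.2  133.8] Z 74.9 ang 9.39
top cab 5903 X [ 85.7  90.7 107.  201.  296.9 315.6 321.1] Y [-146.1 -140.1 -119.6   -3.8  115.2  136.9  143.5] Z 217.5 ang 8.53
top0 tray 385 X [-135.5 -128.9 -121.4  -82.2  -46.1  -39.4  -36.5] Y [-81.  -45.4 -37.6   2.7  42.1  65.5 143.3] Z 15.0 ang 7.23
top0 guide 36 X [-37.7 -37.5 -33.8 -22.2  -2.4  -0.9  -0.3] Y [-61.6 -45.4 -42.6  -7.5  40.9  42.9  49.6] Z 23.8 ang 8.71
top0 hous 702 X [ 0.3  2.3  8.8 45.7 82.5 87.  88.3] Y [-140.1  -74.   -63.5   -1.4   62.4   72.4   97.9] Z 75.0 ang 8.88
top0 cab 5888 X [ 86.2  91.5 107.3 201.5 297.6 315.2 321. ] Y [-146.6 -140.6 -119.7   -3.   115.7  137.1  143.8] Z 217.6 ang 8.67
```

```bash
python3 - <<'E'
from h import *
plan((.500,.0,.135,93.5,8),(.4836,-.307,.135,98.5,8))
E
```

```text
t 15.5 p [490.7 296.2 131.9] yaw 88.74 F [-1.   0.1 -2.9] w 58.8
[8] -0.74 0.04 -0.01 0 0 -0.02; -0.74 0.03 -0.01 0 0 -0.02; -0.74 0.03 0 0 0 -0.02; -0.74 0.01 -0.01 0 0 -0.02; -0.74 0.01 -0.01 0 0 -0.02; -0.74 0.01 -0.01 0 0 -0.02; -0.74 -0.01 -0.01 0 0 -0.03; -0.74 -0.02 0 0 0 -0.02
[8] -0.76 -0.09 0 0 0 -0.02; -0.77 -0.1 0 0 0 -0.02; -0.76 -0.1 0 0 0 -0.02; -0.76 -0.11 0 0 0 -0.03; -0.76 -0.12 0 0 0 -0.02; -0.76 -0.13 0 0 0 -0.02; -0.75 -0.14 0 0 0 -0.02; -0.76 -0.15 0 0 0 -0.02
```

>>> {"fn": "jog_arm", "kwargs": {
  "moves": "-0.2 0.01 0 0 0 -0.02; -0.4 0.02 0 0 0 -0.02; -0.5 0.02 0 0 0 -0.02; -0.5 0.02 0 0 0 -0.02; -0.5 0.02 0 0 0 -0.02; -0.5 0.01 0 0 0 -0.02; -0.5 0 0 0 0 -0.02; -0.5 0 0 0 0 -0.02"
}}

```text
clock: 16.3
position: [0.4971, 0.1143, 0.1298]
ee_rot: [-0.001, 0.686, 0.728, -0.001]
ft_force: [0.3, 0.1, -2.2]
gripper_width: 0.0589
finger_force: 65.7
```

>>> {"fn": "jog_arm", "kwargs": {
  "moves": "-0.5 0 0 0 0 -0.01; -0.5 0 0 0 0 -0.01; -0.5 -0.02 0 0 0 -0.01; -0.5 -0.02 0 0 0 -0.01; -0.5 -0.03 0 0 0 -0.01; -0.5 -0.05 0 0 0 -0.01; -0.5 -0.05 0 0 0 -0.01; -0.5 -0.06 0 0 0 -0.01"
}}

```text
clock: 17.1
position: [0.5006, -0.0858, 0.1298]
ee_rot: [-0.001, 0.671, 0.741, -0.0]
ft_force: [0.3, 0.3, -2.0]
gripper_width: 0.0588
finger_force: 65.6
```

```bash
python3 - <<'E'
from h import *
plan((.4836,-.307,.135,98.5,8))
E
```

```text
t 17.1 p [500.6 -85.8 129.8] yaw 95.65 F [ 0.3  0.3 -2. ] w 58.8
[8] -0.55 -0.1 -0.01 0 0 -0.01; -0.54 -0.1 -0.02 0 0 -0.01; -0.55 -0.1 -0.01 0 0 -0.02; -0.54 -0.11 -0.01 0 0 -0.01; -0.54 -0.11 -0.01 0 0 -0.01; -0.55 -0.11 -0.02 0 0 -0.01; -0.54 -0.12 -0.01 0 0 -0.02; -0.54 -0.12 -0.01 0 0 -0.01
```

>>> {"fn": "jog_arm", "kwargs": {
  "moves": "-0.5 -0.1 0 0 0 -0.02; -0.5 -0.1 0 0 0 -0.02; -0.5 -0.1 0 0 0 -0.02; -0.5 -0.1 0 0 0 -0.02; -0.5 -0.1 0 0 0 -0.02; -0.5 -0.1 0 0 0 0; -0.5 -0.1 0 0 0 0; -0.4 -0.1 0 0 0 0"
}}

```text
clock: 17.9
position: [0.4859, -0.2843, 0.1297]
ee_rot: [-0.001, 0.653, 0.757, -0.0]
ft_force: [1.0, 0.6, -1.7]
gripper_width: 0.0589
finger_force: 65.6
```

>>> {"fn": "jog_arm", "kwargs": {
  "moves": "-0.2 0 0.3 0 0 0; 0 0 0.4 0 0 0; 0 0 0.4 0 0 0; 0 0 0.2 0 0 0; 0 0 0 0 0 0; 0 0 0 0 0 0; 0 0 0 0 0 0"
}}

```text
clock: 18.6
position: [0.489, -0.2929, 0.0664]
ee_rot: [0.0, 0.653, 0.758, 0.0]
ft_force: [0.2, 1.8, -2.6]
gripper_width: 0.0589
finger_force: 65.6
```

```bash
python3 - <<'E'
from h import *
plan((.4836,-.307,.0325,98.5,4))
E
```

```text
t 18.6 p [ 489.  -292.9   66.4] yaw 98.5 F [ 0.2  1.8 -2.6] w 58.9
[4] -0.07 -0.04 0.17 0 0 0; -0.06 -0.03 0.17 0 0 0; -0.07 -0.04 0.17 0 0 0; -0.06 -0.04 0.17 0 0 0
```

>>> {"fn": "jog_arm", "kwargs": {
  "moves": "-0.07 -0.04 0.17 0 0 0; -0.07 -0.04 0.17 0 0 0; -0.07 -0.04 0.17 0 0 0; -0.06 -0.04 0.17 0 0 0; 0 0 0 0 0 0; 0 0 0 0 0 0"
}}

```text
clock: 19.2
position: [0.4824, -0.3073, 0.0314]
ee_rot: [-0.0, 0.653, 0.757, -0.0]
ft_force: [0.2, -0.3, -1.2]
gripper_width: 0.059
finger_force: 65.6
```

```bash
python3 - <<'E'
from h import *
plan((.4836,-.307,.028,98.5,3))
im,P=grab('side'); cv2.imwrite('pics/side4.png',cv2.resize(im[110:190,205:305][...,::-1],(750,600)))
E
```

```text
t 19.2 p [ 482.4 -307.3   31.4] yaw 98.46 F [ 0.2 -0.3 -1.2] w 59.0
[3] 0 0.01 0.02 0 0 0; 0 0.01 0.03 0 0 0; 0 0.01 0.02 0 0 0
```

View pics/side4.png

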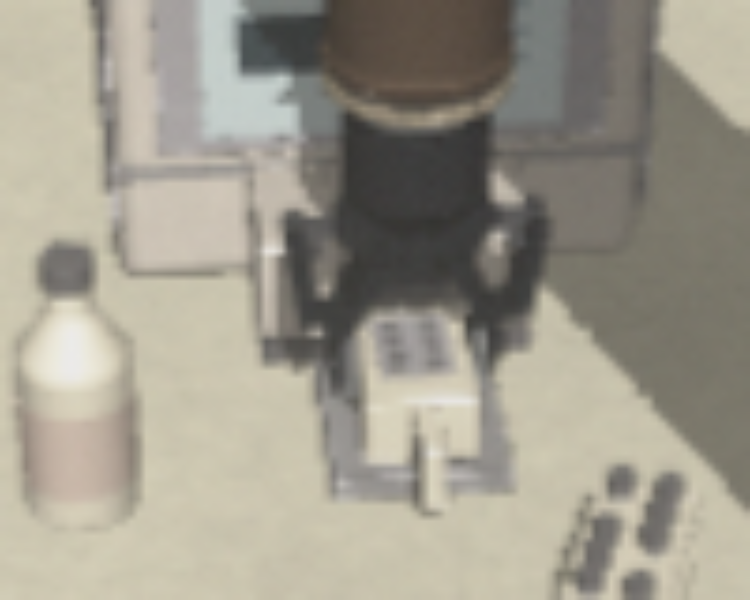

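The cartridge at (420,400) is level and centred over the tray (330–515,480), with the fin facing outward. I'll lower it gently.

>>> {"fn": "jog_arm", "kwargs": {
  "moves": "0 0.02 0.02 0 0 0; 0 0 0.02 0 0 0; 0 0 0.02 0 0 0; 0 0 0 0 0 0; 0 0 0 0 0 0"
}}

```text
clock: 19.75
position: [0.4837, -0.3071, 0.0288]
ee_rot: [0.0, 0.653, 0.757, 0.0]
ft_force: [0.3, -0.1, -2.8]
gripper_width: 0.0588
finger_force: 65.6
```

>>> {"fn": "jog_arm", "kwargs": {
  "moves": "0 0 0.01 0 0 0; 0 0 0.01 0 0 0; 0 0 0 0 0 0; 0 0 0 0 0 0"
}}

```text
clock: 20.15
position: [0.4836, -0.3072, 0.0278]
ee_rot: [-0.0, 0.653, 0.757, -0.0]
ft_force: [-0.3, -0.2, -1.1]
gripper_width: 0.0589
finger_force: 65.6
```

>>> {"fn": "jog_arm", "kwargs": {
  "moves": "0 0 0.01 0 0 0; 0 0 0 0 0 0; 0 0 0 0 0 0"
}}

```text
clock: 20.45
position: [0.4837, -0.3072, 0.0276]
ee_rot: [0.0, 0.653, 0.757, 0.0]
ft_force: [-1.8, 1.0, 4.8]
gripper_width: 0.0592
finger_force: 66.4
```

>>> {"fn": "jog_arm", "kwargs": {
  "moves": "0 0 0 0 0 0; 0 0 0 0 0 0; 0 0 0 0 0 0",
  "gripper": 78
}}

```text
clock: 20.75
position: [0.4837, -0.3072, 0.0273]
ee_rot: [0.0, 0.653, 0.757, 0.0]
ft_force: [-0.6, 0.1, 0.6]
gripper_width: 0.0778
finger_force: 0.0
```

>>> {"fn": "jog_arm", "kwargs": {
  "moves": "0 0 -0.3 0 0 0; 0 0 -0.6 0 0 0; 0 0 -0.7 0 0 0; 0 0 -0.5 0 0 0; 0.4 0 0 0 0 0; 0.7 0 0 0 0 0; 0.34 0 0 0 0 0; 0 0 0 0 0 0"
}}

```text
clock: 21.55
position: [0.4721, -0.2335, 0.1324]
ee_rot: [-0.001, 0.652, 0.758, -0.0]
ft_force: [-1.2, -0.2, 0.8]
gripper_width: 0.0783
finger_force: 0.0
```

```bash
python3 - <<'E'
from h import *
a=np.radians(8.5-90); d=np.array([np.cos(a),np.sin(a)]); l=np.array([-d[1],d[0]]); o=np.array([.4951,-.3843])
im,P=grab('top'); im2,P2=grab('side')
for n,i,Q in(('top',im,P),('side',im2,P2)):
    xy=Q[...,:2]-o; m=(abs(xy@l)<.035)&(xy@d<-.02)&(xy@d>-.19)&(Q[...,2]>.03)&(Q[...,2]<.06)
    for a_ in comps(Q,.042,.06,0,512,0,384,mask=m,minpx=10):
        f=a_[:,:2]-o; X=f@d;Y=f@l
        fin=X<X.min()+.03
        print(n,len(a_),*rect(a_),'X',np.round([X.min()*1e3,X.max()*1e3],1),'Y',np.round([Y.min()*1e3,Y.max()*1e3]),'finY',np.round(np.median(Y[fin])*1e3,1),'z',np.round(np.median(a_[:,2])*1e3,1))
t=o-.150*d; print(t)
plan((*t,.100,98.5,2),(*t,.028,98.5,5))
E
```

```text
side 254 [ 478.2 -282.5] [ 59.8 140.7] 9.59 X [-173.6  -32.9] Y [-32.  29.] finY -1.3 z 53.8
[ 0.47292859 -0.23594762]
t 21.65 p [ 473.3 -235.8  132.5] yaw 98.55 F [-0.1 -0.5  0.5] w 78.1
[2] 0 0 0.32 0 0 0; 0 -0.01 0.33 0 0 0
[5] 0 0 0.29 0 0 0; 0 0 0.29 0 0 0; 0 0 0.28 0 0 0; 0 0 0.29 0 0 0; 0 0 0.29 0 0 0
```

>>> {"fn": "jog_arm", "kwargs": {
  "moves": "0 0 0.3 0 0 0; 0 0 0.35 0 0 0; 0 0 0.35 0 0 0; 0 0 0.35 0 0 0; 0 0 0.35 0 0 0; 0 0 0.25 0 0 0; 0 0 0.14 0 0 0; 0 0 0 0 0 0",
  "gripper": 45
}}

```text
clock: 22.45
position: [0.4727, -0.2361, 0.027]
ee_rot: [-0.001, 0.653, 0.757, -0.0]
ft_force: [-0.6, -0.6, 0.4]
gripper_width: 0.0451
finger_force: 0.0
```

>>> {"fn": "jog_arm", "kwargs": {
  "moves": "0 0 0 0 0 0; 0 0 0 0 0 0; 0 0 0 0 0 0; 0 0 0 0 0 0; 0 0 0 0 0 0",
  "gripper": 0
}}

```text
clock: 22.95
position: [0.4734, -0.2362, 0.0286]
ee_rot: [0.001, 0.653, 0.757, 0.0]
ft_force: [-1.2, 0.3, 7.6]
gripper_width: 0.0107
finger_force: 58.6
```

```bash
python3 - <<'E'
from h import *
a=np.radians(8.5-90); d=np.array([np.cos(a),np.sin(a)]); l=np.array([-d[1],d[0]]); o=np.array([.4951,-.3843])
p=state()['position']; f=np.array(p[:2])-o; print('X,Y',f@d,f@l)
plan()
im2,Q=grab('side'); xy=Q[...,:2]-o; m=(abs(xy@l)<.035)&(xy@d<-.02)&(xy@d>-.19)
for a_ in comps(Q,.042,.06,0,512,0,384,mask=m,minpx=40):
    f=a_[:,:2]-o; print(len(a_),*rect(a_),'X',np.round([(f@d).min()*1e3,(f@d).max()*1e3],1),'Y',np.round([(f@l).min()*1e3,(f@l).max()*1e3],1))
E
```

```text
X,Y -0.14971197675632109 0.0004500178232559336
t 22.95 p [ 473.4 -236.2   28.6] yaw 98.48 F [-1.2  0.3  7.6] w 10.7
68 [ 465.9 -251. ] [76.1 32.8] 76.1 X [-173.6  -95.2] Y [-17.7  17.3]
```

>>> {"fn": "jog_arm", "kwargs": {
  "moves": "-0.1 0 -0.005 0 0 0; -0.2 0 0 0 0 0; -0.2 0 0 0 0 0; -0.2 0 0 0 0 0; -0.2 0 0 0 0 0; -0.1 0 0 0 0 0; 0 0 0 0 0 0"
}}

```text
clock: 23.7
position: [0.4807, -0.2862, 0.0286]
ee_rot: [0.001, 0.653, 0.757, 0.0]
ft_force: [-2.7, -3.2, 4.0]
gripper_width: 0.0111
finger_force: 58.9
```

>>> {"fn": "jog_arm", "kwargs": {
  "moves": "-0.1 0 0 0 0 0; -0.2 0 0 0 0 0; -0.2 0 0 0 0 0; -0.2 0 0 0 0 0; -0.2 0 0 0 0 0; -0.1 0 0 0 0 0; 0 0 0 0 0 0"
}}

```text
clock: 24.4
position: [0.4879, -0.3354, 0.0286]
ee_rot: [0.0, 0.653, 0.757, 0.0]
ft_force: [-2.6, -1.3, 5.9]
gripper_width: 0.0111
finger_force: 59.3
```

>>> {"fn": "jog_arm", "kwargs": {
  "moves": "-0.1 0 0 0 0 0; -0.1 0 0 0 0 0; -0.06 0 0 0 0 0; 0 0 0 0 0 0; 0 0 0 0 0 0"
}}

```text
clock: 24.9
position: [0.4897, -0.3475, 0.0286]
ee_rot: [-0.0, 0.653, 0.757, 0.0]
ft_force: [-1.9, 4.4, 8.5]
gripper_width: 0.0113
finger_force: 59.6
```

>>> {"fn": "jog_arm", "kwargs": {
  "moves": "-0.04 0 0 0 0 0; 0 0 0 0 0 0; 0 0 0 0 0 0"
}}

```text
clock: 25.2
position: [0.4898, -0.3491, 0.0286]
ee_rot: [-0.0, 0.653, 0.757, 0.0]
ft_force: [-1.2, 5.8, 10.8]
gripper_width: 0.0113
finger_force: 59.9
```

>>> {"fn": "jog_arm", "kwargs": {
  "moves": "-0.04 0 0 0 0 0; 0 0 0 0 0 0; 0 0 0 0 0 0"
}}

```text
clock: 25.5
position: [0.4901, -0.3511, 0.0286]
ee_rot: [-0.0, 0.653, 0.757, 0.0]
ft_force: [-0.7, 6.4, 10.6]
gripper_width: 0.0109
finger_force: 59.9
```

Still sliding with about 6 N of friction.

>>> {"fn": "jog_arm", "kwargs": {
  "moves": "-0.03 0 0 0 0 0; 0 0 0 0 0 0; 0 0 0 0 0 0"
}}

```text
clock: 25.8
position: [0.4903, -0.3522, 0.0286]
ee_rot: [-0.001, 0.653, 0.757, 0.0]
ft_force: [-2.3, 9.7, 12.1]
gripper_width: 0.0111
finger_force: 60.1
```

>>> {"fn": "jog_arm", "kwargs": {
  "moves": "-0.02 0 0 0 0 0; 0 0 0 0 0 0; 0 0 0 0 0 0"
}}

```text
clock: 26.1
position: [0.4902, -0.3522, 0.0286]
ee_rot: [-0.001, 0.653, 0.757, 0.0]
ft_force: [-0.8, 18.2, 15.1]
gripper_width: 0.0108
finger_force: 60.7
```

>>> {"fn": "jog_arm", "kwargs": {
  "moves": "-0.01 0 0 0 0 0; 0 0 0 0 0 0; 0 0 0 0 0 0"
}}

```text
clock: 26.4
position: [0.4902, -0.3522, 0.0286]
ee_rot: [-0.001, 0.653, 0.757, 0.001]
ft_force: [1.2, 22.1, 18.3]
gripper_width: 0.0112
finger_force: 61.0
```

>>> {"fn": "jog_arm", "kwargs": {
  "moves": "0 0 0 0 0 0; 0 0 0 0 0 0; 0 0 0 0 0 0",
  "gripper": 40
}}

```text
clock: 26.7
position: [0.4908, -0.3549, 0.0281]
ee_rot: [0.0, 0.653, 0.757, -0.0]
ft_force: [0.4, -0.4, 0.5]
gripper_width: 0.0398
finger_force: 0.0
```

>>> {"fn": "jog_arm", "kwargs": {
  "moves": "0 0 -0.3 0 0 0; 0 0 -0.6 0 0 0; 0 0 -0.8 0 0 0; 0 0 -0.8 0 0 0; 0.6 0 -0.8 0 0 0; 0.9 0 0 0 0 0; 0.9 0 0 0 0 0; 0.6 0 0 0 0 0"
}}

```text
clock: 27.5
position: [0.4677, -0.2041, 0.1944]
ee_rot: [0.0, 0.653, 0.757, 0.0]
ft_force: [0.3, 0.2, -0.2]
gripper_width: 0.04
finger_force: 0.0
```

```bash
python3 - <<'E'
from h import *
a=np.radians(8.5-90); d=np.array([np.cos(a),np.sin(a)]); l=np.array([-d[1],d[0]]); o=np.array([.4951,-.3843])
plan()
for n in('side','top'):
    im,Q=grab(n); xy=Q[...,:2]-o; m=(abs(xy@l)<.03)&(xy@d<0)&(xy@d>-.19)
    for a_ in comps(Q,.04,.06,0,512,0,384,mask=m,minpx=6):
        f=a_[:,:2]-o; print(n,len(a_),'X',np.round(np.percentile(f@d*1e3,[0,5,95,100]),1),'Y',np.round([(f@l).min()*1e3,(f@l).max()*1e3],1))
    if n=='side': cv2.imwrite('pics/end.png',cv2.resize(im[90:346,130:400][...,::-1],(633,600)))
E
```

```text
t 27.5 p [ 467.7 -204.1  194.4] yaw 98.48 F [ 0.3  0.2 -0.2] w 40.0
side 83 X [-57.7 -53.3  -1.5  -0. ] Y [-28.9  25.7]
```

View pics/end.png

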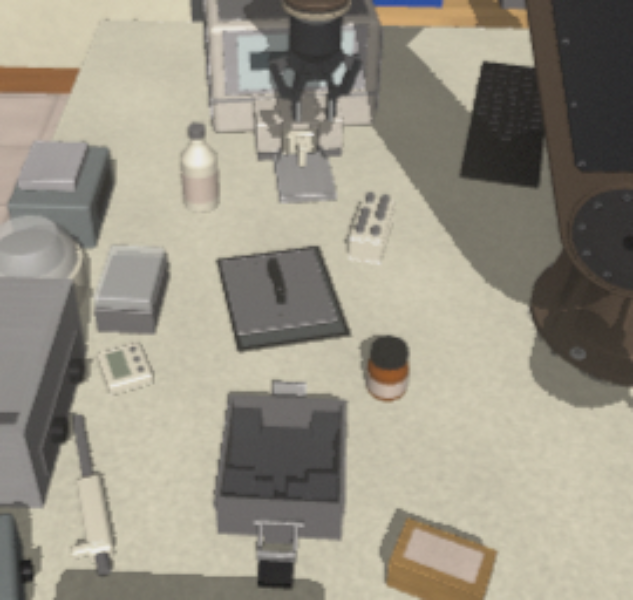

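Everything looks in place: the lid is on the mat at (283,297), both clips are open, and only the fin is outside the bay at (300,150). The end position is uncertain by 1–2 mm, so I'll take the fin again and press harder to be sure the cartridge is home.

>>> {"fn": "jog_arm", "kwargs": {
  "moves": "-0.6 0 0 0 0 0; -0.9 0 0 0 0 0; -0.9 0 0 0 0 0; -0.45 0 0.6 0 0 0; 0 0 0.8 0 0 0; 0 0 0.8 0 0 0; 0 0 0.6 0 0 0; 0 0 0 0 0 0"
}}

```text
clock: 28.4
position: [0.4876, -0.3465, 0.0501]
ee_rot: [-0.003, 0.653, 0.757, -0.0]
ft_force: [-0.3, -0.0, 0.2]
gripper_width: 0.0399
finger_force: 0.0
```

>>> {"fn": "jog_arm", "kwargs": {
  "moves": "0 0 0.4 0 0 0; 0 0 0.06 0 0 0; 0 0 0 0 0 0; 0 0 0 0 0 0"
}}

```text
clock: 28.8
position: [0.4903, -0.3479, 0.0317]
ee_rot: [0.001, 0.653, 0.757, 0.0]
ft_force: [0.7, 1.0, 0.2]
gripper_width: 0.0394
finger_force: 0.0
```

>>> {"fn": "jog_arm", "kwargs": {
  "moves": "0 0 0 0 0 0; 0 0 0 0 0 0; 0 0 0 0 0 0; 0 0 0 0 0 0; 0 0 0 0 0 0",
  "gripper": 0
}}

```text
clock: 29.3
position: [0.49, -0.3475, 0.031]
ee_rot: [0.001, 0.653, 0.757, 0.0]
ft_force: [-2.1, 1.1, 10.3]
gripper_width: 0.0106
finger_force: 59.4
```

>>> {"fn": "jog_arm", "kwargs": {
  "moves": "0 0 -0.005 0 0 0; -0.02 0 0 0 0 0; -0.02 0 0 0 0 0; 0 0 0 0 0 0; 0 0 0 0 0 0"
}}

```text
clock: 29.8
position: [0.4898, -0.3476, 0.0311]
ee_rot: [-0.001, 0.653, 0.757, 0.0]
ft_force: [1.9, 16.2, 16.2]
gripper_width: 0.011
finger_force: 60.2
```

>>> {"fn": "jog_arm", "kwargs": {
  "moves": "-0.02 0 0 0 0 0; -0.02 0 0 0 0 0; 0 0 0 0 0 0; 0 0 0 0 0 0"
}}

```text
clock: 30.2
position: [0.4898, -0.3477, 0.031]
ee_rot: [-0.002, 0.653, 0.757, 0.001]
ft_force: [4.3, 32.0, 25.0]
gripper_width: 0.0107
finger_force: 61.3
```

The force rose to 32 N with no movement, so it is against the hard stop. I'll ease off, release and retreat.

>>> {"fn": "jog_arm", "kwargs": {
  "moves": "0.03 0 0 0 0 0; 0.02 0 0 0 0 0; 0 0 0 0 0 0"
}}

```text
clock: 30.5
position: [0.4899, -0.3476, 0.0311]
ee_rot: [-0.0, 0.653, 0.758, 0.0]
ft_force: [-0.8, 10.7, 14.5]
gripper_width: 0.0108
finger_force: 59.9
```

>>> {"fn": "jog_arm", "kwargs": {
  "moves": "0 0 0 0 0 0; 0 0 0 0 0 0; 0 0 0 0 0 0",
  "gripper": 40
}}

```text
clock: 30.8
position: [0.4899, -0.3489, 0.0304]
ee_rot: [0.0, 0.653, 0.757, -0.0]
ft_force: [-0.2, -0.5, 0.5]
gripper_width: 0.0397
finger_force: 0.0
```

>>> {"fn": "jog_arm", "kwargs": {
  "moves": "0 0 -0.3 0 0 0; 0 0 -0.6 0 0 0; 0 0 -0.8 0 0 0; 0 0 -0.8 0 0 0; 0.6 0 -0.8 0 0 0; 0.9 0 0 0 0 0; 0.9 0 0 0 0 0; 0.6 0 0 0 0 0"
}}

```text
clock: 31.6
position: [0.4668, -0.1981, 0.1966]
ee_rot: [0.0, 0.653, 0.757, 0.0]
ft_force: [0.2, 1.0, 0.6]
gripper_width: 0.0402
finger_force: 0.0
```

```bash
python3 - <<'E'
from h import *
a=np.radians(8.5-90); d=np.array([np.cos(a),np.sin(a)]); l=np.array([-d[1],d[0]]); o=np.array([.4951,-.3843])
im,Q=grab('side'); xy=Q[...,:2]-o; m=(abs(xy@l)<.03)&(xy@d<0)&(xy@d>-.19)
for a_ in comps(Q,.04,.06,0,512,0,384,mask=m,minpx=6):
    f=a_[:,:2]-o; print(len(a_),'X',np.round(np.percentile(f@d*1e3,[0,5,95,100]),1),'z',np.round(np.percentile(a_[:,2],[5,50,95])*1e3,1))
plan()
print(finish_job())
E
```

```text
82 X [-55.5 -52.8  -3.3  -1.3] z [41.  51.2 57.3]
t 31.65 p [ 465.6 -195.   196.3] yaw 98.52 F [-1.3  3.4 -0.5] w 40.1
the job is handed in; nothing more can be done
None
```

The job is handed in at 31.7 s (no verdict came back): both clips are open, the lid is flat on the mat within about 3 mm of its middle, and the cartridge is hard against the bay stop (no movement at 32 N) and released.

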